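# Seat a label holder behind the lip of a lab shelf and hold it pressed home

## Task

Take the yellow label holder out of the wooden stand and slide it, upright and centred, down behind the lip of the one empty clamp channel on the front edge of the bench shelf. Feel for the sprung seat in the bottom of the channel and press the holder down against it until it is fully home, firmly but without ramming it, and finish while still holding it pressed home with the gripper, so that a colleague can tighten the two clamp screws. Leave everything else where it stands.

Things in the scene. Friction and masses are not known exactly. Their poses are not given: they have to be found in the camera images.
- holder_mid (a point): Centre (half-way up) of the yellow label holder: a rigid, loose, upright yellow plate with a white card and black band in each face, 8 mm thick (its x), 100 mm wide (its y), 80 mm tall (its z, up), about 85 g. Both faces are alike; either may end up in front. It starts upright in a groove of the wooden stand, lower edge 10 mm and top 90 mm above the table.
- holder_yellow: The whole yellow label holder; its origin is the middle of its lower edge, 40 mm below point holder_mid; its axes are the same.
- stand: Fixed wooden stand, 120 mm (x) by 190 mm (y), 30 mm high, with three grooves along its x, at y = -65, 0 and 65 mm, each 11 mm wide and 20 mm deep, each with a label holder in it. Origin: middle of its underside.
- shelf: Fixed grey bench shelf, 460 mm along its y, its level top 110 mm above the table. Origin: on the table under the middle of its front edge; x points to its rear. Three clamp channels sit along the front edge at y = -130, 0 and 130 mm; two already carry a white and a grey holder, 54 mm proud of the shelf top. The first 60 mm of the shelf top behind the channels is free.
- channel_mouth (a point): Mouth of the empty clamp channel, midway between its walls and its ends, level with the shelf top (110 mm above the table). x points across the slot towards the shelf's rear, y along the slot, z up. Going down, the holder's lower edge meets the sprung seat 20 mm below this point and is fully home 26 mm below it (holder_mid then 14 mm above this point).
- channel: The empty aluminium channel, fixed. Slot 11 mm wide between the lip (robot's side) and the wall (shelf's side), 110 mm long, ends open; the lip flares outwards from 8 mm below the mouth to 3 mm above it, the wall's top edge is bevelled. Two black-headed clamp screws, backed off, in front 36 mm either side of the middle. Origin 34 mm below point channel_mouth.
- seat (a joint): The sprung black seat strip in the bottom of the empty channel: 0 = up, 0.006 m = fully down on its stop. The spring pushes up with 5 N at the first touch and 11 N fully down, more than the holder's weight, so the holder rises again if it is let go.
- holder_blue: Bystander: blue label holder, same size as the yellow one, in another groove of the stand; its origin is the middle of its underside.
- holder_green: Bystander: green label holder, same size as the yellow one, in another groove of the stand; its origin is the middle of its underside.
- tube_rack: Bystander: white rack of capped blood tubes, 100 x 70 mm, 90 mm high; its origin is the middle of its underside.
- timer: Bystander: black digital timer lying flat, 55 x 70 x 18 mm; its origin is the middle of its underside.
- tip_box: Bystander: blue pipette-tip box with a clear lid, 122 x 87 mm, 75 mm high; its origin is the middle of its underside.
- stain_bottle: Bystander: amber stain bottle, 60 mm across, 150 mm high; its origin is the middle of its underside.
- kit_box_a: Bystander: white and blue kit box on the rear half of the shelf, 70 x 110 x 50 mm; its origin is the middle of its underside.
- kit_box_b: Bystander: brown and red kit box on the rear half of the shelf, 65 x 90 x 45 mm; its origin is the middle of its underside.

How it is judged:
By the outcome, as a careful person would: the job done as asked, in the order asked, and still so for the second after the job is handed in, while the arm keeps its last pose, push and grip.
It also fails if it takes over 42 s, if anything falls off the work surface, if the arm or the gripper's body presses on something with over 40 N, if the wrist force passes 120 N, or if a joint passes its speed limit or range.

## Robot

A 6-joint arm with a two-finger parallel gripper is mounted at the origin on the work surface. World frame = base frame: x ahead of the robot, y to its left, z up, the work surface at z = 0. Lengths are in m, angles in rad, forces in N, time in s.
With the tool pointing down it reaches from about 0.35 to 0.775 m from the base axis. Payload 5.5 kg.
Tool frame: the origin (TCP) lies midway between the tips of the shut fingers; the grasp point (between the pads) lies 19 mm behind it; z points along the fingers, x is the direction in which the jaws open and shut, and the axes are right-handed (so a half turn about z gives the same grasp; the last joint's range is limited). The gripper opens to 85 mm and grips with 20 to 120 N. Pads are 22 mm wide; open, the fingers measure 114 mm over their backs; the gripper's body (76 mm by 85 mm) begins 54 mm behind the grasp point. The pads swing forward as they close: fully open they stand 13 mm farther back than shut.
Start: joints at [-1.275, 0.313, 0.046, 1.304, 0, 1.431], TCP at [0.243, -0.521, 0.203] pointing down, gripper open.
Joint ranges: [-2.76, 2.76], [-0.86, 1.69], [-1.03, 1.26], [-2.2, 2.34], [-1.47, 1.5], [-3.14, 3.14]. Speed limits (rad/s): [2.57, 2.57, 3.14, 3.14, 3.14, 3.14].

## Interface

Orientations are given as a unit quaternion [w, x, y, z].
In Python, from workcell import env gives the robot as it stands. The module is installed in compiled form; this text tells all that it offers.
- The arm moves only by the tool apply_moves, never from a script. Its argument "moves" is a list of rows, each a list of 3 entries, a list of its own where there are three numbers: the shift along the tool's x, y, z in cm, then the turn about the tool's z in degrees, then the opening, from 0 (shut) to 1 (fully open). In form: [[[x, y, z], yaw, gripper], ...]. A call has exactly 10 rows; each row is the pose to reach, as a shift and turn from the pose commanded when the call began, along the tool's axes at that moment; what a row does not reach only later rows make up. A row lasts 1/8 s, in which the tool goes at most 62.5 mm and 10.7 degrees, less where a joint would pass 70% of its speed; a pose out of reach is approached as far as the arm can. A call with a gripper value outside its range is refused whole. The fingers move at their own pace and stop on an object; "squeeze" is the grip in N (left out, the last holds). Time passes only in rows, so rows that repeat a pose let the fingers close, or fill a call up. It gives the time, the measured TCP pose, the force and the opening at its end, in the units of the state.
- env.get_state(): the state, without advancing time (a new reading comes with each control period).
- env.read_camera(name): name is "scene" or "top" or "wrist"; returns a dict with "pixels" (420x560x3 uint8, red, green, blue), "fov_y" (degrees; the focal length in pixels is half the picture's height over the tangent of half this angle, whatever the lens; pixels are square), "cx", "cy" (the principal point, pixels), "world_from_camera" (4x4, takes a point from camera to world coordinates); the wrist camera has in their place "hand_eye" (4x4, takes a point from camera to tool coordinates, whose origin is the TCP and whose axes are the tool frame's). Camera axes: x right, y down, z forward; pixel columns grow to the right and rows downward; lengths in m; the calibration is good to about 2 mm. The wrist camera is an equidistant fisheye: a pixel r from the principal point sees the ray r / f radians off the axis. A picture is of the moment at which its call begins: read the wrist's pose just before it. There is no depth.
- env.hand_in(): hands the job in, once; it reports no verdict.
The state is a dict: "clock": time; "joint_pos": joint angles; "qvel": joint speeds; "tau": joint torques, N m; "tcp_pos": TCP position; "orientation": TCP orientation; "wrist_force": force on the tool from outside, world axes, zero at the start; "ft_torque": the same for the moment, N m; "finger_gap": finger opening in m.
Only numpy, scipy, OpenCV 4.12 (cv2) and the standard library are available. Lean on these libraries where they do the work, as an engineer would, in place of code of your own. Each camera call takes 0.05 s, during which the arm holds its last target.

## Working session

There is one attempt and no reset: what is moved stays moved. The work goes in short steps, Python scripts to look and compute and a tool call to move; the robot and the scene stay as the last step left them, time stands still between calls to the robot, and variables do not carry over. Pictures are saved under pics/ and viewed, and the job is handed in when it is done.

Besides the shell and the picture viewer there is one more tool, called after "Call:" as a command line: name --argument value ..., lists and objects as JSON in quotes. apply_moves: Moves the arm, as the interface text tells. Its arguments: {"type":"object","properties":{"moves":{"type":"array","items":{"type":"array"}},"squeeze":{"type":"number"}},"required":["moves"]}

```bash
mkdir -p pics; ls; python3 - <<'E'
from workcell import env
import cv2
s=env.get_state()
for k,v in s.items(): print(k,v)
for n in ["scene","top","wrist"]:
    c=env.read_camera(n); cv2.imwrite(f"pics/{n}0.png",c["pixels"][:,:,::-1])
    print(n,{k:v for k,v in c.items() if k!="pixels"})
E
```

```text
pics
clock 0.0
joint_pos [-1.27458464e+00  3.13959100e-01  4.49338612e-02  1.30363626e+00
  1.04016579e-05  1.43123570e+00]
qvel [-0.00111432 -0.00052346  0.00037911 -0.00081803 -0.00021312 -0.00054851]
tau [-5.04841762e-05 -4.80629826e+01  2.98532546e+01  1.94659468e-02
 -2.43795539e-04  1.43683542e-05]
tcp_pos [ 0.24255144 -0.52067568  0.20201401]
orientation [-6.09773476e-04  8.43240598e-01 -5.37535510e-01 -7.05637229e-04]
wrist_force [-0.24084391 -0.37823861  0.23707243]
ft_torque [ 0.00058807  0.00835029 -0.01200373]
finger_gap 0.08518179428366512
scene {'fov_y': 54.014595516071665, 'cx': 271.4662369375556, 'cy': 211.77592855424257, 'world_from_camera': array([[-0.43050415,  0.57890527, -0.69248456,  1.44261883],
       [ 0.90239551,  0.26019006, -0.34348724,  0.42207952],
       [-0.01866897, -0.77276764, -0.63441441,  0.87629384],
       [ 0.        ,  0.        ,  0.        ,  1.        ]])}
top {'fov_y': 43.34372821863558, 'cx': 287.82221458716424, 'cy': 212.6917097229755, 'world_from_camera': array([[ 0.01780145, -0.99561554,  0.09183027,  0.4723703 ],
       [-0.99983447, -0.01807159, -0.00211095,  0.00735674],
       [ 0.00376121, -0.09177749, -0.99577244,  1.61797507],
       [ 0.        ,  0.        ,  0.        ,  1.        ]])}
wrist {'fov_y': 65.70646984690485, 'cx': 282.2233134741119, 'cy': 211.52386130608105, 'hand_eye': array([[ 9.99998813e-01,  1.51050718e-03, -3.04257814e-04,
         2.16864245e-03],
       [-1.37960636e-03,  9.65666132e-01,  2.59782636e-01,
        -6.46977490e-02],
       [ 6.86215002e-04, -2.59781908e-01,  9.65667070e-01,
        -1.70411117e-01],
       [ 0.00000000e+00,  0.00000000e+00,  0.00000000e+00,
         1.00000000e+00]])}
```

View pics/scene0.png

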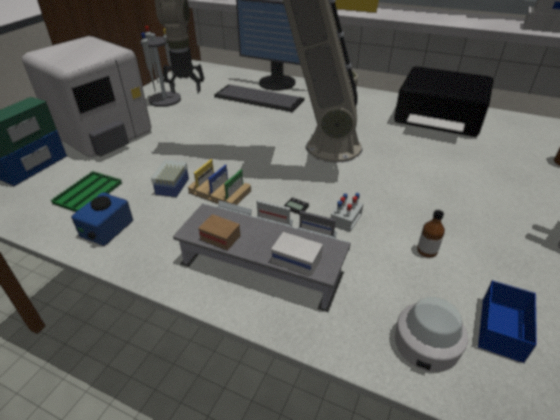

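View pics/top0.png

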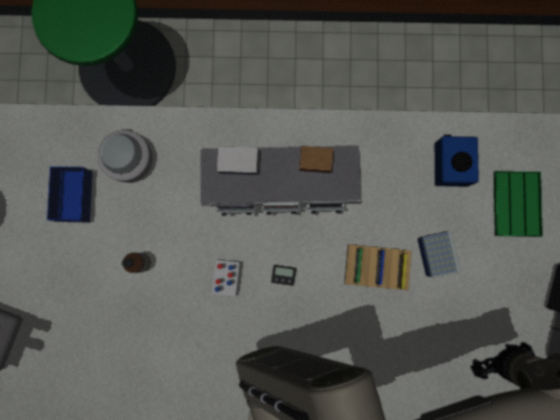

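View pics/wrist0.png

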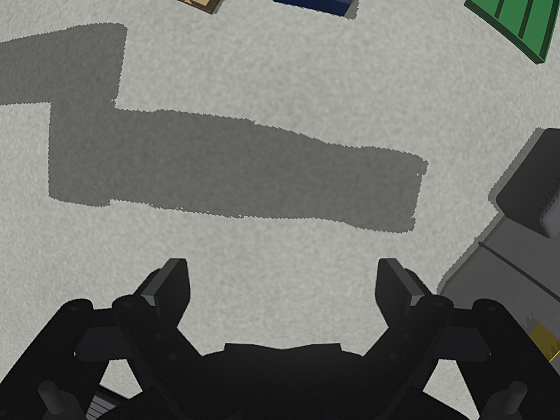

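The top view has the stand around (378,268), with the yellow holder at about (405,269). The shelf front is near row 207 and its channels are near columns 238, 283 and 327. I'll zoom in to see which one is empty.

```bash
python3 - <<'E'
import cv2
a=cv2.imread("pics/top0.png")
cv2.imwrite("pics/tz1.png",cv2.resize(a[185:305,195:465],None,fx=2.9,fy=2.9,interpolation=cv2.INTER_CUBIC))
a=cv2.imread("pics/scene0.png")
cv2.imwrite("pics/sz1.png",cv2.resize(a[150:270,170:370],None,fx=4,fy=4,interpolation=cv2.INTER_CUBIC))
E
```

```text
(no output)
```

View pics/tz1.png

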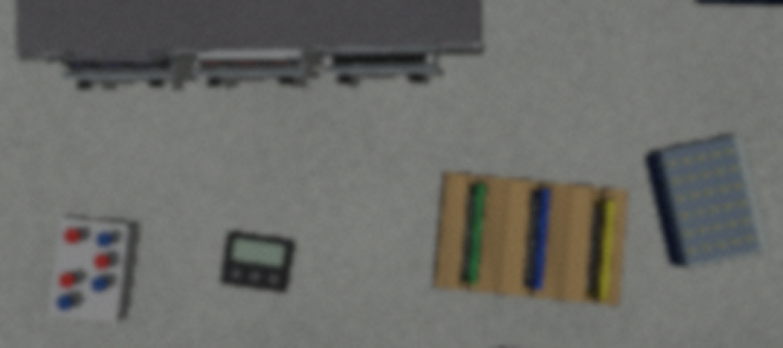

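View pics/sz1.png

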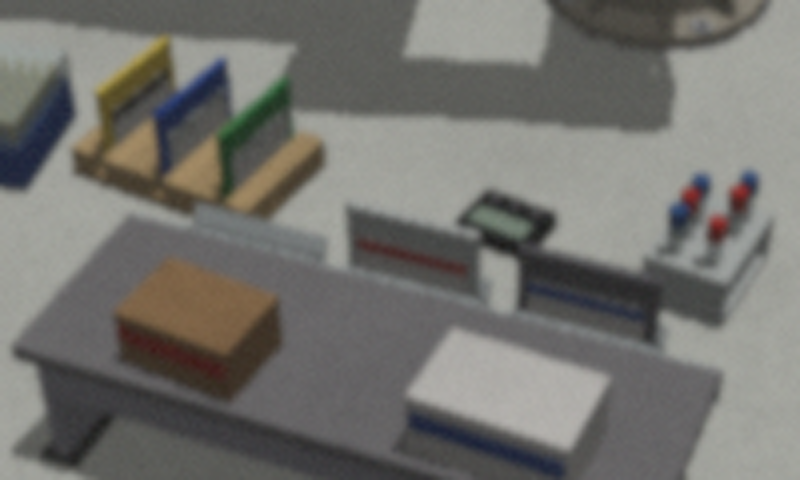

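```bash
cat > h.py <<'E'
import numpy as np, cv2
from scipy.spatial.transform import Rotation as R
def pinray(c,uv):
    H=c["pixels"].shape[0]; f=H/2/np.tan(np.radians(c["fov_y"])/2)
    d=np.array([(uv[0]-c["cx"])/f,(uv[1]-c["cy"])/f,1]); T=c["world_from_camera"]
    return T[:3,3],T[:3,:3]@d
def wT(s,c):
    q=s["orientation"]; T=np.eye(4); T[:3,:3]=R.from_quat([q[1],q[2],q[3],q[0]]).as_matrix(); T[:3,3]=s["tcp_pos"]
    return T@c["hand_eye"]
def wray(s,c,uv):
    H=420; f=H/2/np.tan(np.radians(c["fov_y"])/2); T=wT(s,c)
    dx,dy=uv[0]-c["cx"],uv[1]-c["cy"]; r=np.hypot(dx,dy); th=r/f
    d=np.array([np.sin(th)*dx/max(r,1e-9),np.sin(th)*dy/max(r,1e-9),np.cos(th)])
    return T[:3,3],T[:3,:3]@d
def wproj(s,c,P):
    f=210/np.tan(np.radians(c["fov_y"])/2); T=np.linalg.inv(wT(s,c)); p=T[:3,:3]@np.asarray(P)+T[:3,3]
    rr=np.hypot(p[0],p[1]); th=np.arctan2(rr,p[2]); return np.array([c["cx"]+f*th*p[0]/rr,c["cy"]+f*th*p[1]/rr])
def atz(o,d,z): return o+d*(z-o[2])/d[2]
E
python3 - <<'E'
from h import *; from workcell import env
c=env.read_camera("top")
def z(u,v,h,n):
    p=atz(*pinray(c,(195+u/2.9,185+v/2.9)),h); print(n,p.round(4))
z(609,190,.09,"yel top far");z(602,300,.09,"yel near")
z(543,188,.09,"blue far");z(537,290,.09,"blue near")
for u,v in [(443,172),(628,188),(620,304),(435,288)]: z(u,v,.03,"stand")
z(18,58,.11,"shelf");z(484,50,.11,"shelf")
z(332,62,.11,"ch left");z(433,60,.11,"ch right")
for u,v in [(648,155),(733,135),(760,250),(690,265)]: z(u,v,.075,"tip")
E
```

```text
yel top far [ 0.5098 -0.3361  0.09  ]
yel near [ 0.4011 -0.3289  0.09  ]
blue far [ 0.5106 -0.2703  0.09  ]
blue near [ 0.4098 -0.2645  0.09  ]
stand [ 0.5268 -0.1776  0.03  ]
stand [ 0.5137 -0.3692  0.03  ]
stand [ 0.3945 -0.3606  0.03  ]
stand [ 0.4075 -0.1703  0.03  ]
shelf [0.6291 0.2529 0.11  ]
shelf [ 0.6454 -0.208   0.11  ]
ch left [ 0.6307 -0.0577  0.11  ]
ch right [ 0.6346 -0.1576  0.11  ]
tip [ 0.546  -0.3789  0.075 ]
tip [ 0.5677 -0.4648  0.075 ]
tip [ 0.4529 -0.4907  0.075 ]
tip [ 0.4367 -0.4204  0.075 ]
```

```bash
cat >> h.py <<'E'
def plan(s,target,yawdir=None):
    q=s["orientation"]; M=R.from_quat([q[1],q[2],q[3],q[0]]).as_matrix()
    d=M.T@(np.asarray(target)-s["tcp_pos"]); y0=np.degrees(np.arctan2(M[1,0],M[0,0]))
    print("shift cm",(100*d).round(2),"yaw now %.2f"%y0, "" if yawdir is None else "turn %.2f"%-((yawdir-y0+180)%360-180), "tilt",M[:,2].round(4))
E
python3 - <<'E'
from h import *; from workcell import env
plan(env.get_state(),[.4555,-.333,.202],-93.7)
E
```

```text
shift cm [ -8.05 -27.23   0.05] yaw now -65.03 turn 28.67 tilt [-3.0e-04  1.1e-03 -1.0e+00]
```

Call:
apply_moves --moves '[[[-1.3,-4.5,0],5,0.45],[[-2.7,-9,0],10,0.45],[[-4,-13.6,0],15,0.45],[[-5.4,-18,0],20,0.45],[[-6.7,-22.7,0],25,0.45],[[-8.05,-27.2,0],28.7,0.45],[[-8.05,-27.2,0],28.7,0.45],[[-8.05,-27.2,0],28.7,0.45],[[-8.05,-27.2,0],28.7,0.45],[[-8.05,-27.2,0],28.7,0.45]]'

```text
clock: 1.45
tcp_pos: [0.4545, -0.3344, 0.2029]
orientation: [-0.0, -0.683, 0.73, 0.0]
wrist_force: [0.7, -0.6, 0.1]
finger_gap: 0.0386
```

```bash
python3 - <<'E'
from h import *; from workcell import env
s=env.get_state(); c=env.read_camera("wrist"); cv2.imwrite("pics/w1.png",c["pixels"][:,:,::-1])
print(s["clock"],s["tcp_pos"],s["joint_pos"],s["finger_gap"],s["wrist_force"]); plan(s,[.4555,-.333,.202],-93.7)
E
```

```text
1.45 [ 0.45451297 -0.33439914  0.20289344] [-7.76459451e-01  2.92243559e-01  1.71592841e-02  1.29572235e+00
 -1.71764703e-04  2.43198513e+00] 0.038572433461282314 [ 0.70268163 -0.62793136  0.11594402]
shift cm [-0.15 -0.09  0.09] yaw now -93.83 turn -0.13 tilt [-1.e-04 -1.e-04 -1.e+00]
```

View pics/w1.png

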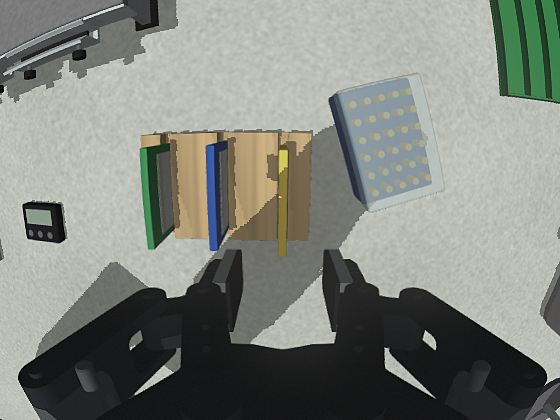

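The wrist view shows the yellow holder's top edge running from about (283,150) to (283,255). It lies midway between the fingers, with the tip box clear on the right. Next I'll measure it by segmenting the colour.

```bash
python3 - <<'E'
from h import *; from workcell import env
s=env.get_state(); c=env.read_camera("wrist"); im=c["pixels"]
cv2.imwrite("pics/w1z.png",cv2.resize(im[120:280,200:360,::-1],None,fx=3.7,fy=3.7,interpolation=cv2.INTER_NEAREST))
hsv=cv2.cvtColor(im,cv2.COLOR_RGB2HSV)
m=(abs(hsv[...,0].astype(int)-28)<7)&(hsv[...,1]>140); m[:, :260]=0; m[:,310:]=0; m[:140]=0; m[262:]=0
ys,xs=np.nonzero(m); print(xs.min(),xs.max(),ys.min(),ys.max())
for v in range(150,256,15):
    x=xs[ys==v]
    if len(x): print(v,x.min(),x.max(),im[v,x.mean().astype(int)])
pts=[]
for uv in [(283,150),(283,254.5),(283,202)]:
    p=atz(*wray(s,c,uv),.09); print(uv,p.round(4))
E
```

```text
278 287 145 255
150 279 287 [189 171  76]
165 279 287 [205 204  92]
180 279 287 [136 121  58]
195 279 286 [133 117  55]
210 279 286 [135 120  56]
225 278 286 [134 119  56]
240 279 285 [133 118  56]
255 278 285 [132 116  50]
(283, 150) [ 0.4992 -0.3402  0.09  ]
(283, 254.5) [ 0.4022 -0.3339  0.09  ]
(283, 202) [ 0.4528 -0.3372  0.09  ]
```

View pics/w1z.png

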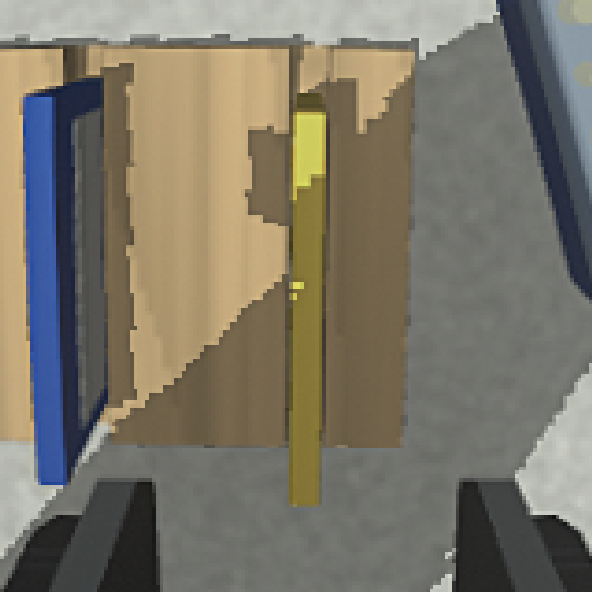

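Call:
apply_moves --moves '[[[0,0.1,3],0.5,0.45],[[0,0.1,6],0.5,0.45],[[0,0.1,9],0.5,0.45],[[0,0.1,11],0.5,0.45],[[0,0.1,13],0.5,0.45],[[0,0.1,14.3],0.5,0.45],[[0,0.1,15.2],0.5,0.45],[[0,0.1,15.2],0.5,0.45],[[0,0.1,15.2],0.5,0.45],[[0,0.1,15.2],0.5,0.45]]'

```text
clock: 2.8
tcp_pos: [0.4548, -0.3338, 0.0516]
orientation: [0.0, -0.681, 0.733, -0.001]
wrist_force: [-0.1, -0.1, -0.1]
finger_gap: 0.0384
```

```bash
python3 - <<'E'
from h import *; from workcell import env
s=env.get_state(); c=env.read_camera("wrist"); cv2.imwrite("pics/w2.png",c["pixels"][:,:,::-1])
print(s["clock"],s["tcp_pos"],s["finger_gap"],s["wrist_force"]); plan(s,[.4555,-.333,.202],-93.7)
E
```

```text
2.8 [ 0.45477968 -0.33384032  0.05164992] 0.03841668252560074 [-0.08887979 -0.13395462 -0.05123388]
shift cm [ -0.08  -0.08 -15.04] yaw now -94.23 turn -0.53 tilt [ 0.001 -0.001 -1.   ]
```

View pics/w2.png

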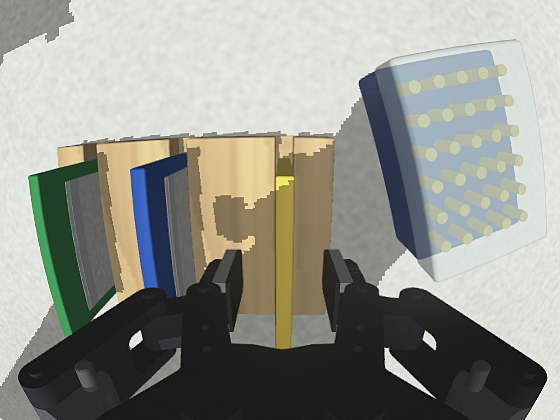

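```bash
python3 - <<'E'
from h import *; from workcell import env
s=env.get_state(); c=env.read_camera("wrist"); im=c["pixels"]
a=atz(*wray(s,c,(285,177)),.09);b=atz(*wray(s,c,(284.5,348)),.09); print(a,b,(a+b)/2,np.linalg.norm(a-b))
cv2.imwrite("pics/w2z.png",cv2.resize(im[160:360,200:370,::-1],None,fx=3,fy=3,interpolation=cv2.INTER_NEAREST))
E
```

```text
[ 0.49926213 -0.34042172  0.09      ] [ 0.41308098 -0.33418288  0.09      ] [ 0.45617155 -0.3373023   0.09      ] 0.08640668261679153
```

View pics/w2z.png

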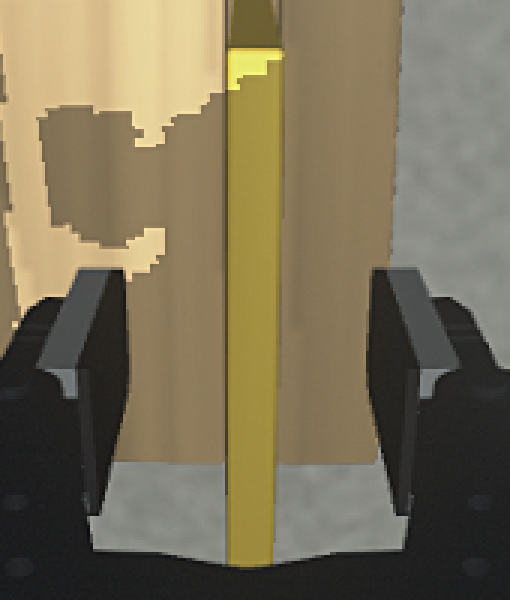

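```bash
python3 - <<'E'
from h import *; from workcell import env
s=env.get_state(); c=env.read_camera("wrist"); im=c["pixels"]
T=wT(s,c)@np.linalg.inv(c["hand_eye"])
for y in(-.011,.011):
  for z in (-.006,-.02,-.03):
    for x in(-.0192,.0192):
      P=T[:3,:3]@[x,y,z]+T[:3,3]; p=wproj(s,c,P); print((x,y,z),p.round(1),"zoom",((p-[200,160])*3).round(0))
E
```

```text
(-0.0192, -0.011, -0.006) [242.1 230.5] zoom [126. 212.]
(0.0192, -0.011, -0.006) [313.9 230.7] zoom [342. 212.]
(-0.0192, -0.011, -0.02) [238.8 239.5] zoom [116. 238.]
(0.0192, -0.011, -0.02) [316.5 239.6] zoom [350. 239.]
(-0.0192, -0.011, -0.03) [236.1 246.8] zoom [108. 260.]
(0.0192, -0.011, -0.03) [318.7 247. ] zoom [356. 261.]
(-0.0192, 0.011, -0.006) [243.7 267.9] zoom [131. 324.]
(0.0192, 0.011, -0.006) [312.6 268.1] zoom [338. 324.]
(-0.0192, 0.011, -0.02) [240.7 279.2] zoom [122. 358.]
(0.0192, 0.011, -0.02) [314.9 279.4] zoom [345. 358.]
(-0.0192, 0.011, -0.03) [238.4 288.3] zoom [115. 385.]
(0.0192, 0.011, -0.03) [316.7 288.6] zoom [350. 386.]
```

Call:
apply_moves --moves '[[[0.1,0.2,0],0,0.45],[[0.1,0.2,0],0,0.2],[[0.1,0.2,0],0,0],[[0.1,0.2,0],0,0],[[0.1,0.2,0],0,0],[[0.1,0.2,0],0,0],[[0.1,0.2,0],0,0],[[0.1,0.2,0],0,0],[[0.1,0.2,0],0,0],[[0.1,0.2,0],0,0]]' --squeeze 70

```text
clock: 4.2
tcp_pos: [0.4524, -0.3345, 0.0511]
orientation: [-0.0, -0.681, 0.733, -0.0]
wrist_force: [-0.3, -0.2, 4.9]
finger_gap: 0.0056
```

```bash
python3 - <<'E'
from h import *; from workcell import env
s=env.get_state(); c=env.read_camera("wrist"); im=c["pixels"]; cv2.imwrite("pics/w3.png",im[:,:,::-1])
print(s["clock"],s["tcp_pos"],s["finger_gap"],s["wrist_force"],s["ft_torque"]); plan(s,[.4555,-.333,.202],-93.7)
E
```

```text
4.2 [ 0.45242456 -0.33447739  0.05113199] 0.0056331255030362595 [-0.25346092 -0.22841264  4.92388629] [-0.04108179  0.10778187 -0.02611533]
shift cm [ -0.16  -0.3  -15.09] yaw now -94.23 turn -0.53 tilt [ 4.e-04 -5.e-04 -1.e+00]
```

View pics/w3.png

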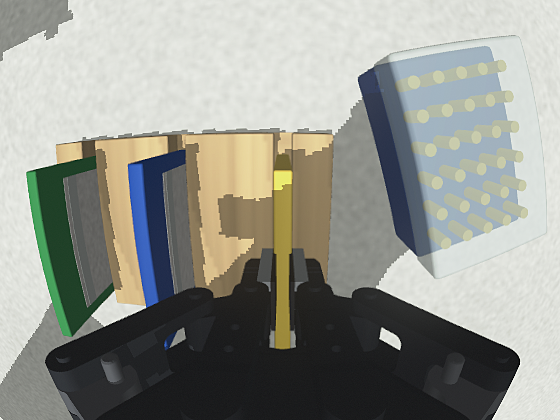

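Gripped: the gap is 5.6 mm, which fits the recessed card. Now I'll lift straight up.

Call:
apply_moves --moves '[[[0,0,-0.5],0,0],[[0,0,-1.5],0,0],[[0,0,-3.5],0,0],[[0,0,-6.5],0,0],[[0,0,-10],0,0],[[0,0,-13.5],0,0],[[0,0,-17],0,0],[[0,0,-19],0,0],[[0,0,-20],0,0],[[0,0,-20],0,0]]'

```text
clock: 5.5
tcp_pos: [0.4524, -0.3344, 0.2512]
orientation: [0.0, -0.681, 0.733, -0.0]
wrist_force: [0.4, -0.1, -1.4]
finger_gap: 0.0056
```

```bash
python3 - <<'E'
from h import *; from workcell import env
s=env.get_state(); c=env.read_camera("wrist"); im=c["pixels"]; cv2.imwrite("pics/w4.png",im[:,:,::-1])
t=env.read_camera("top"); cv2.imwrite("pics/t4.png",cv2.resize(t["pixels"][185:305,195:465,::-1],None,fx=2.9,fy=2.9,interpolation=cv2.INTER_CUBIC))
print(s["clock"],s["tcp_pos"],s["finger_gap"],s["wrist_force"],s["ft_torque"]); plan(s,[.60,-.115,.245],2)
E
```

```text
5.5 [ 0.4523934  -0.33436731  0.25122483] 0.005612749702202563 [ 0.36144725 -0.14424549 -1.39711841] [ 0.04196628 -0.04658409 -0.00095038]
shift cm [-22.97 -13.1    0.62] yaw now -94.23 turn -96.23 tilt [ 5.e-04 -5.e-04 -1.e+00]
```

View pics/w4.png

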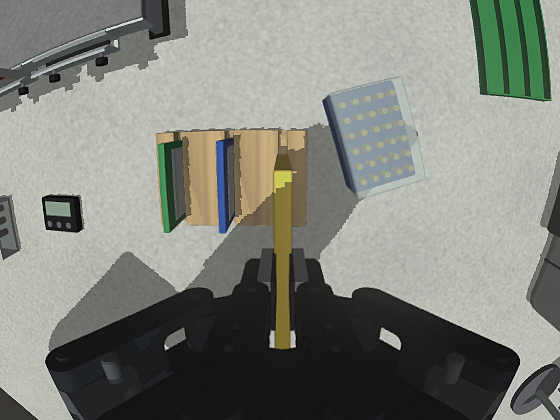

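View pics/t4.png

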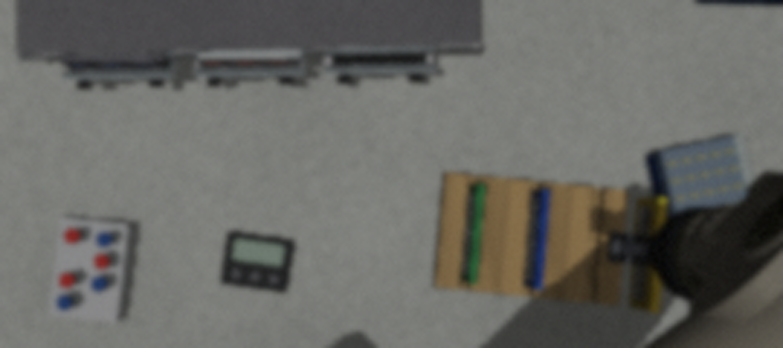

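Call:
apply_moves --moves '[[[-2,-0.8,0],-10,0],[[-5,-2,0],-20,0],[[-8,-3.4,0],-30,0],[[-11,-4.6,0],-40,0],[[-14,-6,0],-50,0],[[-17,-7.2,0],-60,0],[[-20,-8.4,0],-70,0],[[-22.5,-9.5,0],-80,0],[[-23.7,-10,0],-90,0],[[-23.7,-10,0],-96.2,0]]'

```text
clock: 6.85
tcp_pos: [0.5692, -0.1039, 0.2493]
orientation: [-0.0, 1.0, 0.02, -0.001]
wrist_force: [-0.1, -0.3, -1.4]
finger_gap: 0.0057
```

```bash
python3 - <<'E'
from h import *; from workcell import env
s=env.get_state(); c=env.read_camera("wrist"); s2=env.get_state(); im=c["pixels"]; cv2.imwrite("pics/w5.png",im[:,:,::-1])
np.savez("w5.npz",im=im)
print(s["clock"],s["tcp_pos"],s2["tcp_pos"],np.abs(s["qvel"]).max(),s["joint_pos"]); plan(s,[.60,-.115,.245],2)
E
```

```text
6.85 [ 0.56920922 -0.10388001  0.2492761 ] [ 0.56904899 -0.10434284  0.24931155] 0.8451507506272647 [-3.19268088e-01  3.15965342e-01  1.62482886e-01  1.41998459e+00
  8.58094411e-05  1.21114758e+00]
shift cm [3.03 1.24 0.42] yaw now 2.31 turn 0.31 tilt [-2.5e-03  9.0e-04 -1.0e+00]
```

View pics/w5.png

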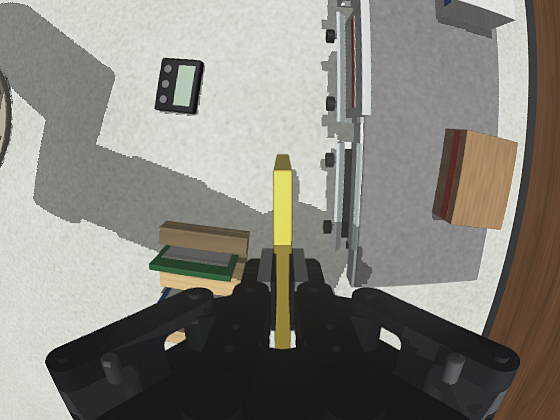

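```bash
python3 - <<'E'
from h import *; from workcell import env
for i in range(3): c=env.read_camera("wrist")
s=env.get_state(); c=env.read_camera("wrist"); im=c["pixels"]
import pickle; pickle.dump((s,c),open("w6.pkl","wb"))
print(s["tcp_pos"],np.abs(s["qvel"]).max()); plan(s,[.60,-.115,.245],2)
cv2.imwrite("pics/w6z.png",cv2.resize(im[110:270,260:400,::-1],None,fx=3.7,fy=3.7,interpolation=cv2.INTER_NEAREST))
E
```

```text
[ 0.56899735 -0.10519292  0.24994067] 0.0060587270769421955
shift cm [3.07 1.08 0.49] yaw now 1.85 turn -0.15 tilt [-1.6e-03  5.0e-04 -1.0e+00]
```

View pics/w6z.png

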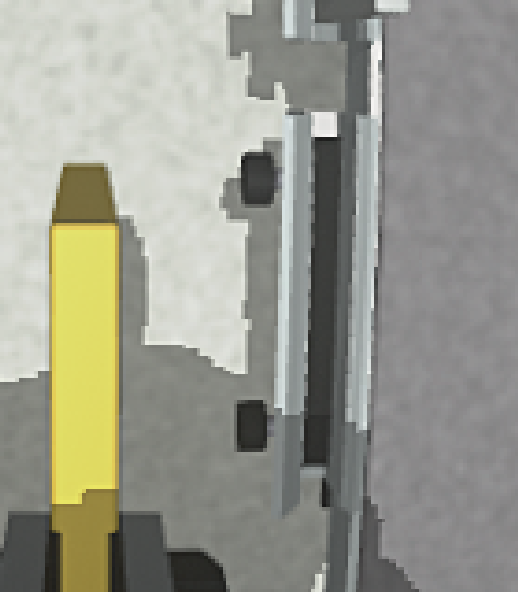

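```bash
python3 - <<'E'
from h import *; import pickle
s,c=pickle.load(open("w6.pkl","rb"))
T=wT(s,c)@np.linalg.inv(c["hand_eye"]); Ti=np.linalg.inv(T)
def f(n,zu,zv,z):
    p=atz(*wray(s,c,(260+(zu)/3.7-.5,110+(zv)/3.7-.5)),z); t=Ti[:3,:3]@p+Ti[:3,3]; print(n,"world",p.round(4),"tool",(t*1000).round(1))
zt=s["tcp_pos"][2]
f("top far L",52,222,zt+.039);f("top far R",119,222,zt+.039)
f("bot far L",62,163,zt-.041);f("bot far R",107,163,zt-.041)
for z in(.113,):
  f("lip far outer",284,113,z);f("lip far inner",308,113,z);f("lip near",280,515,z);f("lip near in",299,515,z)
f("lip far mouth",308,113,.102)
f("wall far L",357,118,.11);f("wall far R",377,118,.11);f("wall mid L",347,430,.11);f("wall mid R",370,430,.11)
f("seat far L",311,137,.09);f("seat far R",342,137,.09);f("seat near L",304,465,.09);f("seat near R",330,465,.09)
f("screw far",258,180,.1);f("screw near",251,425,.1)
f("shelf edge",383,118,.11);f("shelf edge",369,500,.11)
E
```

```text
top far L world [ 0.5642 -0.0597  0.2889] tool [ -3.4 -45.6 -39. ]
top far R world [ 0.5715 -0.0595  0.2889] tool [  3.9 -45.6 -39. ]
bot far L world [ 0.5636 -0.0599  0.2089] tool [ -3.9 -45.4  41. ]
bot far R world [ 0.5715 -0.0596  0.2089] tool [  4.  -45.5  41. ]
lip far outer world [ 0.6181 -0.0525  0.113 ] tool [ 51.  -51.  136.9]
lip far inner world [ 0.6244 -0.0522  0.113 ] tool [ 57.3 -51.1 136.9]
lip near world [ 0.6248 -0.1618  0.113 ] tool [ 54.2  58.4 136.8]
lip near in world [ 0.6302 -0.1616  0.113 ] tool [ 59.6  58.5 136.8]
lip far mouth world [ 0.6264 -0.0525  0.102 ] tool [ 59.4 -50.7 147.9]
wall far L world [ 0.6381 -0.0528  0.11  ] tool [ 71.  -50.1 139.9]
wall far R world [ 0.6435 -0.0524  0.11  ] tool [ 76.4 -50.3 139.8]
wall mid L world [ 0.6421 -0.1375  0.11  ] tool [ 72.2  34.8 139.8]
wall mid R world [ 0.6486 -0.1374  0.11  ] tool [ 78.8  34.8 139.8]
seat far L world [ 0.6299 -0.0595  0.09  ] tool [ 62.6 -43.6 159.9]
seat far R world [ 0.6387 -0.059   0.09  ] tool [ 71.4 -43.8 159.8]
seat near L world [ 0.635  -0.1548  0.09  ] tool [ 64.6  51.8 159.8]
seat near R world [ 0.6428 -0.1546  0.09  ] tool [ 72.4  51.8 159.8]
screw far world [ 0.6142 -0.0714  0.1   ] tool [ 46.5 -32.2 149.9]
screw near world [ 0.6167 -0.1399  0.1   ] tool [ 46.8  36.3 149.8]
shelf edge world [ 0.6451 -0.0523  0.11  ] tool [ 78.  -50.4 139.8]
shelf edge world [ 0.6505 -0.1579  0.11  ] tool [ 80.   55.4 139.8]
```

```bash
python3 - <<'E'
from h import *; import pickle
s,c=pickle.load(open("w6.pkl","rb")); print(c["hand_eye"],c["cx"],c["cy"],c["fov_y"]); print(wT(s,c)); print(s["tcp_pos"],s["orientation"])
print(wray(s,c,(282.6,169.5)))
E
```

```text
[[ 9.99998453e-01  1.61617732e-03 -6.94354602e-04  2.24712381e-04]
 [-1.38158433e-03  9.65969647e-01  2.58651759e-01 -6.31183726e-02]
 [ 1.08875258e-03 -2.58650400e-01  9.65970385e-01 -1.70408926e-01]
 [ 0.00000000e+00  0.00000000e+00  0.00000000e+00  1.00000000e+00]] 282.2233134741119 211.52386130608105 65.70646984690485
[[ 0.99943053  0.03319579  0.00605499  0.5674673 ]
 [ 0.03363363 -0.96553864 -0.25807733 -0.04218169]
 [-0.00272075  0.25813402 -0.96610529  0.42038252]
 [ 0.          0.          0.          1.        ]]
[ 0.56899735 -0.10519292  0.24994067] [-2.52522593e-04  9.99869566e-01  1.61280440e-02 -8.20549242e-04]
(array([ 0.5674673 , -0.04218169,  0.42038252]), array([ 0.00288108, -0.13145903, -0.99131742]))
```

```bash
python3 - <<'E'
from h import *; import pickle
s,c=pickle.load(open("w6.pkl","rb")); im=c["pixels"]
T=wT(s,c)@np.linalg.inv(c["hand_eye"]); Ti=np.linalg.inv(T)
g=cv2.cvtColor(im,cv2.COLOR_RGB2GRAY).astype(float)
def edge(rows,c0,c1,sign,z,n):
    P=[];U=[]
    for v in rows:
        ca=c0+(c1-c0)*(v-rows[0])/(rows[-1]-rows[0]); lo=int(round(ca))-4
        seg=g[v,lo:lo+10]; d=np.diff(seg)*sign; k=d.argmax(); w=np.clip(d[max(k-1,0):k+2],0,None); u=lo+.5+(np.arange(max(k-1,0),max(k-1,0)+len(w))*w).sum()/w.sum()
        p=atz(*wray(s,c,(u,v)),z); P.append((Ti[:3,:3]@p+Ti[:3,3])[:2]*1000);U.append(u)
    P=np.array(P); a=np.polyfit(P[:,1],P[:,0],1); r=P[:,0]-np.polyval(a,P[:,1])
    k=abs(r)<max(2*np.median(abs(r)),.3); a=np.polyfit(P[k,1],P[k,0],1)
    print(n,"deg %.2f"%np.degrees(np.arctan(a[0])),"x at y=4: %.1f"%np.polyval(a,4),"rms %.2f"%r[k].std(),k.sum(),np.round(U[::12],1))
zt=s["tcp_pos"][2]
edge(range(174,240),274,274,1,zt+.039,"plate L"); edge(range(174,240),291.6,291.6,-1,zt+.039,"plate R")
edge(range(150,232),260+342/3.7,260+330/3.7,1,.09,"seat/wall")
edge(range(145,220),260+357/3.7,260+348/3.7,1,.105,"wall/bevel")
edge(range(145,220),260+383/3.7,260+373/3.7,-1,.11,"shelf")
edge(range(145,218),260+284/3.7,260+276/3.7,1,.113,"lip outer top")
edge(range(150,218),260+308/3.7,260+302/3.7,-1,.102,"lip inner")
E
```

```text
plate L deg -0.48 x at y=4: -3.7 rms 0.03 66 [273.7 273.8 273.7 273.5 273.5 273.6]
plate R deg 0.45 x at y=4: 4.1 rms 0.01 66 [291.1 291.1 291.1 291.1 291.1 291. ]
seat/wall deg 0.38 x at y=4: 75.8 rms 0.54 68 [355.5 355.4 354.8 354.5 353.9 353.8 352.9]
wall/bevel deg 0.40 x at y=4: 72.3 rms 0.12 73 [355.9 355.4 355.1 354.7 354.  353.8 353. ]
shelf deg 0.28 x at y=4: 77.5 rms 0.15 60 [362.3 361.8 361.3 361.3 360.4 359.7 359. ]
lip outer top deg 0.41 x at y=4: 51.0 rms 0.12 66 [336.  335.2 335.5 335.1 334.6 334.2 333.9]
lip inner deg 0.41 x at y=4: 61.3 rms 0.17 64 [343.9 344.1 343.7 343.5 342.9 342.5]
```

Call:
apply_moves --moves '[[[2,0,0],-0.4,0],[[4.5,-0.05,0],-0.4,0],[[6,-0.05,1],-0.4,0],[[6.65,-0.05,3],-0.4,0],[[6.65,-0.05,5],-0.4,0],[[6.65,-0.05,7],-0.4,0],[[6.65,-0.05,8.2],-0.4,0],[[6.65,-0.05,8.5],-0.4,0],[[6.65,-0.05,8.5],-0.4,0],[[6.65,-0.05,8.5],-0.4,0]]'

```text
clock: 8.35
tcp_pos: [0.6364, -0.1027, 0.1668]
orientation: [0.0, 1.0, 0.021, 0.001]
wrist_force: [0.4, 0.1, -0.4]
finger_gap: 0.0054
```

```bash
python3 - <<'E'
from h import *; from workcell import env
env.read_camera("wrist");env.read_camera("wrist")
s=env.get_state(); c=env.read_camera("wrist"); im=c["pixels"]
import pickle; pickle.dump((s,c),open("w7.pkl","wb"))
print(s["clock"],s["tcp_pos"],s["wrist_force"],s["ft_torque"],c["hand_eye"][:3,3]); plan(s,[.60,-.115,.245],2)
cv2.imwrite("pics/w7.png",im[:,:,::-1])
cv2.imwrite("pics/w7z.png",cv2.resize(im[80:270,210:380,::-1],None,fx=3.1,fy=3.1,interpolation=cv2.INTER_NEAREST))
t=env.read_camera("scene"); cv2.imwrite("pics/s7.png",cv2.resize(t["pixels"][150:270,170:370,::-1],None,fx=4,fy=4,interpolation=cv2.INTER_CUBIC))
E
```

```text
8.45 [ 0.6363803  -0.10264197  0.1667396 ] [-0.69888046  0.41165808 -1.30993991] [-0.05182836  0.00734674 -0.00204813] [ 0.00020243 -0.06311707 -0.17040588]
shift cm [-3.68  1.09 -7.83] yaw now 2.37 turn 0.37 tilt [ 1.4e-03 -5.0e-04 -1.0e+00]
```

View pics/w7z.png

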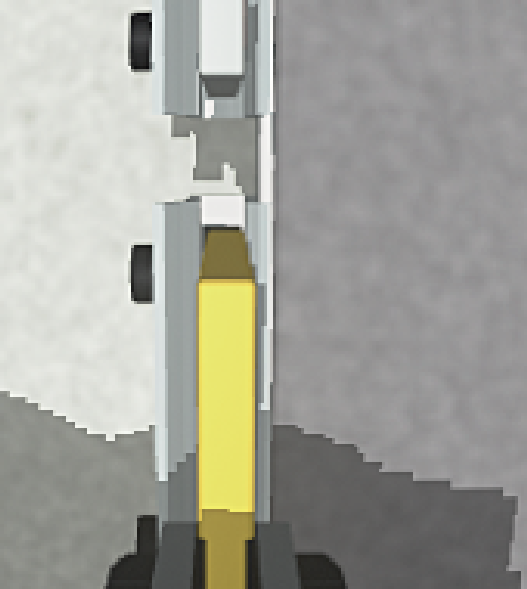

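View pics/s7.png

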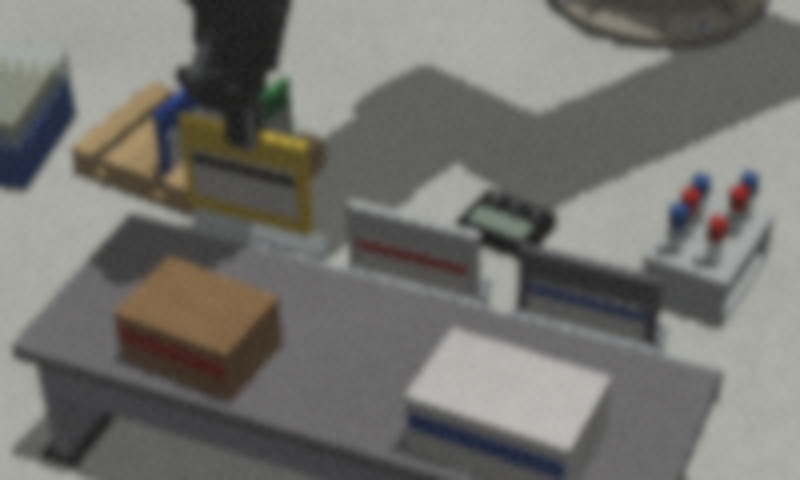

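```bash
python3 - <<'E'
from h import *; import pickle
s,c=pickle.load(open("w7.pkl","rb")); 
T=wT(s,c)@np.linalg.inv(c["hand_eye"]); Ti=np.linalg.inv(T); zt=s["tcp_pos"][2]
def f(n,zu,zv,z):
    p=atz(*wray(s,c,(210+zu/3.1-.5,80+zv/3.1-.5)),z); t=Ti[:3,:3]@p+Ti[:3,3]; print(n,"tool",(t*1000).round(1))
f("hold bot L",205,229,zt-.041);f("hold bot R",245,229,zt-.041)
f("hold top L",199,281,zt+.039);f("hold top R",255,281,zt+.039)
f("lip in far",201,203,.102);f("wall far",245,203,.105);f("lip in",199,400,.102)
f("lip out far",156,203,.113);f("wall top",245,203,.11)
f("seat far",222,229,.09);f("slot floor L",203,229,.08)
f("screw",141,272,.085)
E
```

```text
hold bot L tool [ -4.3 -45.6  41. ]
hold bot R tool [  4.1 -45.6  41. ]
hold top L tool [ -3.4 -45.4 -39. ]
hold top R tool [  4.  -45.4 -39. ]
lip in far tool [ -5.7 -49.7  64.7]
wall far tool [  4.4 -49.9  61.7]
lip in tool [-6.3 -2.5 64.7]
lip out far tool [-15.4 -50.4  53.7]
wall top tool [  4.4 -50.2  56.7]
seat far tool [ -0.9 -42.6  76.7]
slot floor L tool [ -5.8 -41.8  86.7]
screw tool [-21.3 -31.4  81.7]
```

Call:
apply_moves --moves '[[[-0.07,0,0.2],0,0],[[-0.07,0,0.5],0,0],[[-0.07,0,0.8],0,0],[[-0.07,0,1.1],0,0],[[-0.07,0,1.4],0,0],[[-0.07,0,1.7],0,0],[[-0.07,0,2.0],0,0],[[-0.07,0,2.3],0,0],[[-0.07,0,2.6],0,0],[[-0.07,0,2.6],0,0]]' --squeeze 80

```text
clock: 9.8
tcp_pos: [0.635, -0.1025, 0.1395]
orientation: [-0.0, 1.0, 0.021, -0.0]
wrist_force: [-0.4, -1.0, -1.3]
finger_gap: 0.0054
```

```bash
python3 - <<'E'
from h import *; from workcell import env
s=env.get_state(); c=env.read_camera("wrist"); im=c["pixels"]
print(s["clock"],s["tcp_pos"],s["wrist_force"],s["ft_torque"],s["finger_gap"],c["hand_eye"][:3,3]); plan(s,[.60,-.115,.245],2)
cv2.imwrite("pics/w8z.png",cv2.resize(im[80:270,210:380,::-1],None,fx=3.1,fy=3.1,interpolation=cv2.INTER_NEAREST))
E
```

```text
9.8 [ 0.63499321 -0.10251396  0.13953751] [-0.36892096 -0.97563004 -1.25926389] [-0.02201268  0.02589516  0.01457735] 0.005409160102415944 [ 0.00020349 -0.06311667 -0.17040775]
shift cm [ -3.55   1.1  -10.54] yaw now 2.37 turn 0.37 tilt [-6.e-04  1.e-04 -1.e+00]
```

View pics/w8z.png

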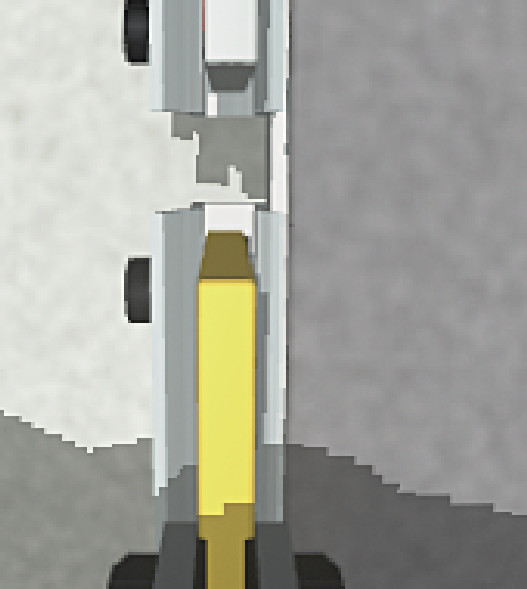

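Call:
apply_moves --moves '[[[0.02,0,0.1],0,0],[[0.02,0,0.2],0,0],[[0.02,0,0.3],0,0],[[0.02,0,0.4],0,0],[[0.02,0,0.5],0,0],[[0.02,0,0.6],0,0],[[0.02,0,0.7],0,0],[[0.02,0,0.8],0,0],[[0.02,0,0.9],0,0],[[0.02,0,0.95],0,0]]'

```text
clock: 11.1
tcp_pos: [0.6357, -0.1026, 0.1311]
orientation: [0.0, 1.0, 0.021, 0.001]
wrist_force: [-1.5, -0.2, 4.1]
finger_gap: 0.0054
```

```bash
python3 - <<'E'
from h import *; from workcell import env
s=env.get_state()
print(s["clock"],s["tcp_pos"],s["wrist_force"],s["ft_torque"],s["finger_gap"])
E
```

```text
11.1 [ 0.63570794 -0.10258197  0.13114102] [-1.49489972 -0.18702172  4.13783777] [ 0.09421028  0.27125097 -0.00446162] 0.005434741168676823
```

Contact is at TCP z 0.131 with the force up about 5.4 N, which matches the seat's first touch. Now I'll press slowly.

Call:
apply_moves --moves '[[[0,0,0.06],0,0],[[0,0,0.12],0,0],[[0,0,0.18],0,0],[[0,0,0.24],0,0],[[0,0,0.3],0,0],[[0,0,0.36],0,0],[[0,0,0.42],0,0],[[0,0,0.45],0,0],[[0,0,0.45],0,0],[[0,0,0.45],0,0]]'

```text
clock: 12.35
tcp_pos: [0.6359, -0.1026, 0.127]
orientation: [0.0, 1.0, 0.021, 0.001]
wrist_force: [-1.7, 0.7, 7.7]
finger_gap: 0.0055
```

```bash
python3 - <<'E'
from h import *; from workcell import env
s=env.get_state()
print(s["clock"],s["tcp_pos"],s["wrist_force"],s["ft_torque"],s["finger_gap"]); plan(s,[.60,-.115,.125],2)
E
```

```text
12.35 [ 0.63589728 -0.10262188  0.12698343] [-1.7172325   0.67878832  7.70560549] [0.17328902 0.37842247 0.02756683] 0.00552809087229266
shift cm [-3.64  1.09  0.19] yaw now 2.37 turn 0.37 tilt [ 1.6e-03 -5.0e-04 -1.0e+00]
```

Call:
apply_moves --moves '[[[-0.02,0,0.05],0,0],[[-0.03,0,0.1],0,0],[[-0.03,0,0.14],0,0],[[-0.03,0,0.18],0,0],[[-0.03,0,0.21],0,0],[[-0.03,0,0.24],0,0],[[-0.03,0,0.26],0,0],[[-0.03,0,0.26],0,0],[[-0.03,0,0.26],0,0],[[-0.03,0,0.26],0,0]]'

```text
clock: 13.6
tcp_pos: [0.6361, -0.1026, 0.1252]
orientation: [0.0, 1.0, 0.021, 0.001]
wrist_force: [-0.9, 0.6, 10.5]
finger_gap: 0.0053
```

```bash
python3 - <<'E'
from h import *; from workcell import env
s=env.get_state()
print(s["clock"],s["tcp_pos"],s["wrist_force"],s["ft_torque"],s["finger_gap"]); plan(s,[.60,-.115,.125],2)
E
```

```text
13.6 [ 0.63607045 -0.10263131  0.12516194] [-0.90718069  0.56098838 10.51558524] [0.30778628 0.44895015 0.07367255] 0.005340547118219941
shift cm [-3.66  1.09  0.01] yaw now 2.38 turn 0.38 tilt [ 3.e-03 -6.e-04 -1.e+00]
```

Call:
apply_moves --moves '[[[0,0,0.02],0,0],[[0,0,0.04],0,0],[[0,0,0.06],0,0],[[0,0,0.08],0,0],[[0,0,0.1],0,0],[[0,0,0.1],0,0],[[0,0,0.1],0,0],[[0,0,0.1],0,0],[[0,0,0.1],0,0],[[0,0,0.1],0,0]]'

```text
clock: 14.85
tcp_pos: [0.6364, -0.1027, 0.1251]
orientation: [0.001, 1.0, 0.021, 0.002]
wrist_force: [-2.3, 2.7, 15.1]
finger_gap: 0.0051
```

```bash
python3 - <<'E'
from h import *; from workcell import env
s=env.get_state()
print(s["clock"],s["tcp_pos"],s["wrist_force"],s["ft_torque"],s["finger_gap"]); plan(s,[.60,-.115,.125],2)
E
```

```text
14.85 [ 0.63640943 -0.10265598  0.12513932] [-2.33898449  2.65244582 15.11769603] [ 0.39145896  0.64733728 -0.02200648] 0.005110909344419017
shift cm [-3.69  1.08 -0.  ] yaw now 2.38 turn 0.38 tilt [ 4.3e-03 -9.0e-04 -1.0e+00]
```

Call:
apply_moves --moves '[[[-0.02,0,0.02],0,0],[[-0.04,0,0.04],0,0],[[-0.05,0,0.06],0,0],[[-0.05,0,0.06],0,0],[[-0.05,0,0.06],0,0],[[-0.05,0,0.06],0,0],[[-0.05,0,0.06],0,0],[[-0.05,0,0.06],0,0],[[-0.05,0,0.06],0,0],[[-0.05,0,0.06],0,0]]'

```text
clock: 16.1
tcp_pos: [0.6364, -0.1027, 0.1251]
orientation: [0.001, 1.0, 0.021, 0.003]
wrist_force: [-2.5, 2.2, 16.4]
finger_gap: 0.0051
```

```bash
python3 - <<'E'
from h import *; from workcell import env; import pickle
s=env.get_state(); c=env.read_camera("wrist"); im=c["pixels"]; pickle.dump((s,c),open("w9.pkl","wb"))
print(s["clock"],s["tcp_pos"],s["wrist_force"],s["ft_torque"],s["finger_gap"]); plan(s,[.60,-.115,.125],2)
cv2.imwrite("pics/w9z.png",cv2.resize(im[80:270,210:380,::-1],None,fx=3.1,fy=3.1,interpolation=cv2.INTER_NEAREST))
t=env.read_camera("scene"); cv2.imwrite("pics/s9.png",cv2.resize(t["pixels"][150:270,170:370,::-1],None,fx=4,fy=4,interpolation=cv2.INTER_CUBIC))
E
```

```text
16.1 [ 0.63636355 -0.10271976  0.12514472] [-2.51110622  2.19180398 16.40384605] [ 0.45167785  0.60261688 -0.04119359] 0.005129045928513248
shift cm [-3.68  1.08 -0.  ] yaw now 2.39 turn 0.39 tilt [ 0.0055 -0.0011 -1.    ]
```

View pics/w9z.png

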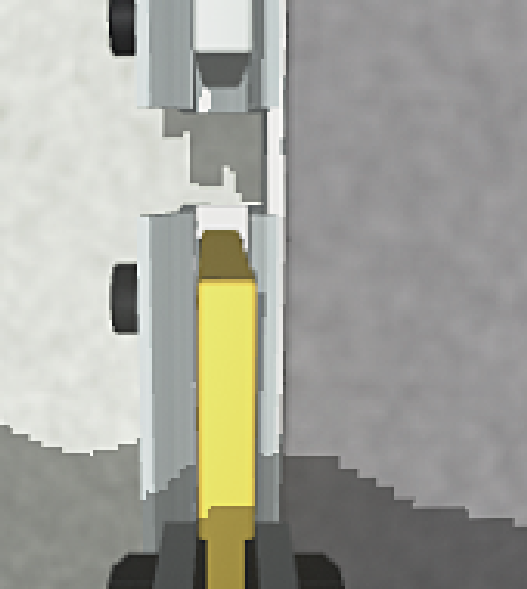

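View pics/s9.png

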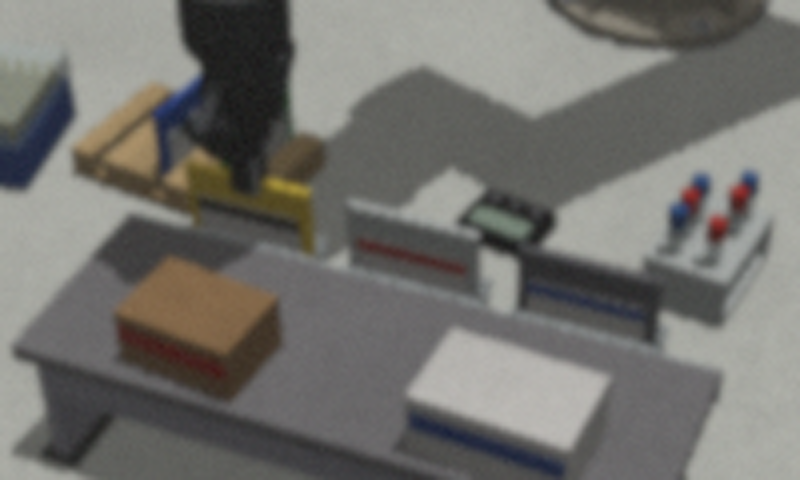

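```bash
python3 - <<'E'
from h import *; import pickle
s,c=pickle.load(open("w9.pkl","rb")); 
T=wT(s,c)@np.linalg.inv(c["hand_eye"]); Ti=np.linalg.inv(T); zt=s["tcp_pos"][2]
def f(n,zu,zv,z):
    p=atz(*wray(s,c,(210+zu/3.1-.5,80+zv/3.1-.5)),z); t=Ti[:3,:3]@p+Ti[:3,3]; print(n,"tool",(t*1000).round(1))
f("hold bot",202,230,zt-.041);f("hold bot",243,230,zt-.041);f("hold top",227,281,zt+.039)
f("lip far",142,214,.113);f("wall far",262,214,.11);f("screw",124,298,.085)
f("lip in",196,214,.102);f("wall",248,214,.105)
E
```

```text
hold bot tool [ -4.9 -45.4  40.9]
hold bot tool [  3.7 -45.4  41. ]
hold top tool [  0.3 -45.4 -39.1]
lip far tool [-15.1 -50.8  12. ]
wall far tool [  6.7 -50.5  15.1]
screw tool [-21.4 -31.1  40. ]
lip in tool [ -5.6 -50.   23. ]
wall tool [  4.3 -50.2  20.1]
```

```bash
python3 - <<'E'
from workcell import env
s=env.get_state(); print(s["clock"],s["tcp_pos"],s["wrist_force"]); print(env.hand_in())
E
```

```text
16.2 [ 0.63632916 -0.10268519  0.12509869] [-2.36476958  0.76316123 17.4538657 ]
the job is handed in; nothing more can be done
None
```

I took the yellow holder out of the stand and slid it down into the empty channel nearest the stand. I pressed it home against the sprung seat and handed the job in at 16.2 s with the gripper still holding it down.

- **Seat contact:** I felt the seat at TCP z 0.131, where the force rose about 5 N. The force then grew about 1 N per mm until the holder stopped at z 0.1251, about 6 mm lower. Further push raised the force but did not move it.
- **Holding force:** At hand-in the wrist force was about 17 N upward, against the spring's 11 N. There was also a small side force of about 2 N, probably from touching the channel wall.
- **Fit:** The last wrist picture puts the holder within about 0.5 mm of centre along the slot and between lip and wall. The tool was tilted about 0.3°, and the holder's top looks level with its neighbours in the scene picture.
- **Everything else:** Nothing else looks moved in the last scene picture. I judged that by eye and did not measure it.
- **Disagreement:** The wrist camera's reported hand-eye calibration changed by about 2 mm between early and later readings. I therefore aligned the holder to the channel within single wrist pictures.

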